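# Set up the drip tray of a drinks station

## Task

Pull the drip tray right out from under the taps, and fit the three drip covers, one on each bay: slide each about until its holes drop over the two studs and it lies flat. With the tray still out, stand every beaker upright in the middle of a cover of its own, then slide the loaded tray fully home under the taps with the beakers still standing, let go, and leave the other things on the counter where they are.

Things in the scene. Friction and masses are not known exactly. Their poses are not given: they have to be found in the camera images.
- cover_a: aluminium drip cover, a flat rectangular plate 120 x 62 x 8 mm (about 0.16 kg) with black slots painted across its middle and two round through holes of 11.6 mm, 42 mm either side of its centre on its long centre line. Origin at the centre of its underside, x along its 120 mm length, z up. The three covers are alike, either way round and fit any bay; they start lying flat on the counter, to either side of the station
- cover_b: aluminium drip cover, a flat rectangular plate 120 x 62 x 8 mm (about 0.16 kg) with black slots painted across its middle and two round through holes of 11.6 mm, 42 mm either side of its centre on its long centre line. Origin at the centre of its underside, x along its 120 mm length, z up. The three covers are alike, either way round and fit any bay; they start lying flat on the counter, to either side of the station
- cover_c: aluminium drip cover, a flat rectangular plate 120 x 62 x 8 mm (about 0.16 kg) with black slots painted across its middle and two round through holes of 11.6 mm, 42 mm either side of its centre on its long centre line. Origin at the centre of its underside, x along its 120 mm length, z up. The three covers are alike, either way round and fit any bay; they start lying flat on the counter, to either side of the station
- beaker_a: white beaker, open at the top, 72 mm tall, 54 mm across the foot and 62 mm across the rim, wall 4 mm (about 0.16 kg). Origin at the centre of its underside, z up its axis. Starts upright on the counter; two or three of them are there (None when absent)
- beaker_b: white beaker, open at the top, 72 mm tall, 54 mm across the foot and 62 mm across the rim, wall 4 mm (about 0.16 kg). Origin at the centre of its underside, z up its axis. Starts upright on the counter; two or three of them are there (None when absent)
- beaker_c: white beaker, open at the top, 72 mm tall, 54 mm across the foot and 62 mm across the rim, wall 4 mm (about 0.16 kg). Origin at the centre of its underside, z up its axis. Starts upright on the counter; two or three of them are there (None when absent)
- station: the fixed drinks station: a steel tube along its y, 215 mm to either side and 218 to 254 mm above the counter, on two legs at y = +-187 mm, carries three taps whose spouts end 140 mm above the counter, right above the middles of the three bays when the tray is home. Two low runners (16 mm high, outer faces at y = +-171 mm) guide the tray. Origin on the counter below the middle spout; the tray pulls out along its -x
- tray (a joint): the grey drip tray between the runners: 0 = fully home under the taps, grows as it is pulled out towards the robot, 0.16 m = stop. Stays where it is left; about 2.5 N to slide. Starts home or nearly so. Tray slab 135 x 300 mm, top 14 mm above the counter. With the tray home, loaded beakers stand 110 mm high and pass 30 mm below the spouts
- knob (a point): the tray's upright black knob, 24 mm in diameter, standing 105 mm in front of the tray's middle, from 40 to 86 mm above the counter; this point lies on its axis 66 mm above the counter; moves with the tray
- bay_0 (a point): bay 0 of the tray (at station +y): a pad 112 mm along x, 48 mm along y, its top 30 mm above the counter and 16 mm above the tray slab, with two brass studs 10 mm in diameter and 7 mm tall (slightly chamfered) at x = +-42 mm. This point lies at the middle of the pad's top, x along the line of the studs and the tray's travel, z up; moves with the tray. Bays are 105 mm apart. A seated cover lies flat on the pad, its origin here
- bay_1 (a point): bay 1 of the tray (middle): a pad 112 mm along x, 48 mm along y, its top 30 mm above the counter and 16 mm above the tray slab, with two brass studs 10 mm in diameter and 7 mm tall (slightly chamfered) at x = +-42 mm. This point lies at the middle of the pad's top, x along the line of the studs and the tray's travel, z up; moves with the tray. Bays are 105 mm apart. A seated cover lies flat on the pad, its origin here
- bay_2 (a point): bay 2 of the tray (at station -y): a pad 112 mm along x, 48 mm along y, its top 30 mm above the counter and 16 mm above the tray slab, with two brass studs 10 mm in diameter and 7 mm tall (slightly chamfered) at x = +-42 mm. This point lies at the middle of the pad's top, x along the line of the studs and the tray's travel, z up; moves with the tray. Bays are 105 mm apart. A seated cover lies flat on the pad, its origin here
- honey_jar: bystander, leave alone: amber glass jar with brass lid, 56 mm wide, 65 mm tall; origin at the middle of its underside
- sugar_bowl: bystander, leave alone: blue bowl, 84 mm wide, 50 mm tall; origin at the middle of its underside
- spoon: bystander, leave alone: steel spoon, 160 mm long; origin at the middle of its underside
- stopper: bystander, leave alone: wooden stopper, 54 mm wide, 38 mm tall; origin at the middle of its underside
- saucer: bystander, leave alone: white saucer, 90 mm wide; origin at the middle of its underside
- jar_ring: bystander, leave alone: orange sealing ring, 90 mm wide, 12 mm tall; origin at the middle of its underside
There are look-alikes about, which are no part of the job. What is shaped like the cover_a but pink or purple is not meant.

How it is judged (in metres and radians):
On the way, in this order (a step that is already met when the one before it is completed fails the run):
1. the tray is pulled right out (over 145 mm) (value of joint tray above 0.145 m), for 0.2 s.
2. with the tray out, all three covers lie flat on bays, holes over the studs (value of joint tray above 0.145 m and ((distance between cover_a and bay_0 below 0.004 m and angle between the x axis of cover_a and the x axis of bay_0, either way round below 0.08 rad) or (distance between cover_a and bay_1 below 0.004 m and angle between the x axis of cover_a and the x axis of bay_1, either way round below 0.08 rad) or (distance between cover_a and bay_2 below 0.004 m and angle between the x axis of cover_a and the x axis of bay_2, either way round below 0.08 rad)) and ((distance between cover_b and bay_0 below 0.004 m and angle between the x axis of cover_b and the x axis of bay_0, either way round below 0.08 rad) or (distance between cover_b and bay_1 below 0.004 m and angle between the x axis of cover_b and the x axis of bay_1, either way round below 0.08 rad) or (distance between cover_b and bay_2 below 0.004 m and angle between the x axis of cover_b and the x axis of bay_2, either way round below 0.08 rad)) and ((distance between cover_c and bay_0 below 0.004 m and angle between the x axis of cover_c and the x axis of bay_0, either way round below 0.08 rad) or (distance between cover_c and bay_1 below 0.004 m and angle between the x axis of cover_c and the x axis of bay_1, either way round below 0.08 rad) or (distance between cover_c and bay_2 below 0.004 m and angle between the x axis of cover_c and the x axis of bay_2, either way round below 0.08 rad))), for 0.2 s.
3. with the tray out and the covers seated, every beaker stands upright in the middle of a cover (all of step 2 and angle between each of beaker_a, beaker_b, beaker_c's own z axis and vertical below 0.12 rad and ((horizontal distance between beaker_a and cover_a below 0.012 m and z of beaker_a in the frame of cover_a between 0.005 and 0.011 m) or (horizontal distance between beaker_a and cover_b below 0.012 m and z of beaker_a in the frame of cover_b between 0.005 and 0.011 m) or (horizontal distance between beaker_a and cover_c below 0.012 m and z of beaker_a in the frame of cover_c between 0.005 and 0.011 m)) and ((horizontal distance between beaker_b and cover_a below 0.012 m and z of beaker_b in the frame of cover_a between 0.005 and 0.011 m) or (horizontal distance between beaker_b and cover_b below 0.012 m and z of beaker_b in the frame of cover_b between 0.005 and 0.011 m) or (horizontal distance between beaker_b and cover_c below 0.012 m and z of beaker_b in the frame of cover_c between 0.005 and 0.011 m)) and ((horizontal distance between beaker_c and cover_a below 0.012 m and z of beaker_c in the frame of cover_a between 0.005 and 0.011 m) or (horizontal distance between beaker_c and cover_b below 0.012 m and z of beaker_c in the frame of cover_b between 0.005 and 0.011 m) or (horizontal distance between beaker_c and cover_c below 0.012 m and z of beaker_c in the frame of cover_c between 0.005 and 0.011 m))), for 0.2 s.
At the end, for the whole second after the job is handed in: The tray is home (within 8 mm), each cover is seated on a bay (origin within 4 mm of the bay's point, long axis within 0.08 rad of the stud line), each beaker stands upright (within 0.12 rad) on a cover within 12 mm of its middle, and all are at rest (value of joint tray below 0.008 m and ((distance between cover_a and bay_0 below 0.004 m and angle between the x axis of cover_a and the x axis of bay_0, either way round below 0.08 rad) or (distance between cover_a and bay_1 below 0.004 m and angle between the x axis of cover_a and the x axis of bay_1, either way round below 0.08 rad) or (distance between cover_a and bay_2 below 0.004 m and angle between the x axis of cover_a and the x axis of bay_2, either way round below 0.08 rad)) and ((distance between cover_b and bay_0 below 0.004 m and angle between the x axis of cover_b and the x axis of bay_0, either way round below 0.08 rad) or (distance between cover_b and bay_1 below 0.004 m and angle between the x axis of cover_b and the x axis of bay_1, either way round below 0.08 rad) or (distance between cover_b and bay_2 below 0.004 m and angle between the x axis of cover_b and the x axis of bay_2, either way round below 0.08 rad)) and ((distance between cover_c and bay_0 below 0.004 m and angle between the x axis of cover_c and the x axis of bay_0, either way round below 0.08 rad) or (distance between cover_c and bay_1 below 0.004 m and angle between the x axis of cover_c and the x axis of bay_1, either way round below 0.08 rad) or (distance between cover_c and bay_2 below 0.004 m and angle between the x axis of cover_c and the x axis of bay_2, either way round below 0.08 rad)) and angle between each of beaker_a, beaker_b, beaker_c's own z axis and vertical below 0.12 rad and ((horizontal distance between beaker_a and cover_a below 0.012 m and z of beaker_a in the frame of cover_a between 0.005 and 0.011 m) or (horizontal distance between beaker_a and cover_b below 0.012 m and z of beaker_a in the frame of cover_b between 0.005 and 0.011 m) or (horizontal distance between beaker_a and cover_c below 0.012 m and z of beaker_a in the frame of cover_c between 0.005 and 0.011 m)) and ((horizontal distance between beaker_b and cover_a below 0.012 m and z of beaker_b in the frame of cover_a between 0.005 and 0.011 m) or (horizontal distance between beaker_b and cover_b below 0.012 m and z of beaker_b in the frame of cover_b between 0.005 and 0.011 m) or (horizontal distance between beaker_b and cover_c below 0.012 m and z of beaker_b in the frame of cover_c between 0.005 and 0.011 m)) and ((horizontal distance between beaker_c and cover_a below 0.012 m and z of beaker_c in the frame of cover_a between 0.005 and 0.011 m) or (horizontal distance between beaker_c and cover_b below 0.012 m and z of beaker_c in the frame of cover_b between 0.005 and 0.011 m) or (horizontal distance between beaker_c and cover_c below 0.012 m and z of beaker_c in the frame of cover_c between 0.005 and 0.011 m)) and linear speed of each of cover_a, cover_b, cover_c, beaker_a, beaker_b, beaker_c below 0.02 m/s); the robot touches nothing.
It fails at once if a bystander is shoved more than 50 mm from its place (distance of any of honey_jar, sugar_bowl, spoon, stopper, saucer, jar_ring from where it was at the start of the episode above 0.05 m).
Of beaker_a, beaker_b, beaker_c only 2 to 3 are there at a start; the rules pass over those that are not, and their reading is None.
At some moment in a run one of cover_a, cover_b, cover_c, beaker_a, beaker_b, beaker_c may be knocked a few centimetres aside while the robot is not near it.
Once in a run the grip may slacken for a moment while it holds something.
It also fails if it takes over 208 s, if anything falls off the work surface, if the arm or the gripper's body presses on something with over 40 N, if the wrist force passes 120 N, or if a joint passes its speed limit or range.

## Robot

A 6-joint arm with a two-finger parallel gripper is mounted at the origin on the work surface. World frame = base frame: x ahead of the robot, y to its left, z up, the work surface at z = 0. Lengths are in m, angles in degrees, forces in N, time in s.
With the tool pointing down it reaches from about 0.35 to 0.975 m from the base axis. Payload 7.1 kg.
Tool frame: the origin (TCP) lies at the centre of the arm's flange, where the gripper is bolted on; the fingertips stand 182 mm ahead of it and the grasp point (between the pads) lies 163 mm ahead of it (manip.tcp_to_tips is the z of the fingertips in the tool frame, in m); z points along the fingers, y is the direction in which the jaws open and shut (so a half turn about z gives the same grasp; the last joint's range is limited). The gripper opens to 88 mm and grips with 3 to 60 N. Pads are 20 mm wide; open, the fingers measure 115 mm over their backs; the gripper's body (75 mm by 178 mm) begins 61 mm behind the grasp point.
Start: joints at [-70.474, 24.242, 93.386, -0, 62.372, -1.089], TCP at [0.22, -0.585, 0.405] pointing down, gripper open.
Joint ranges: [-172.04, 172.04], [-51.8, 120.97], [4.93, 147.93], [-75.15, 255.16], [6.16, 154.13], [-145.62, 145.62]. Speed limits (degrees/s): [136.94, 136.94, 172.46, 180, 180, 180].

## Interface

Orientations are given as a 3x3 rotation matrix whose columns are the frame's x, y, z axes.
In Python, from rig import manip gives the robot as it stands. The module is installed in compiled form; this text tells all that it offers. Calls block until the motion is done:
- manip.reach(position, orientation): joint-space move of the TCP to a pose.
- manip.move_linear(position, frame=None, speed=0.15): straight line of the TCP; frame=None keeps the orientation; speed is the mean speed in m/s.
- manip.move_j(angles): joint-space move.
- manip.move_gripper(opening, newtons=None): opening from 0.0 (shut) to 1.0 (fully open); newtons is the grip in N (None keeps the last); returns when the fingers have stopped.
- manip.sleep(seconds).
- manip.ik(position, orientation): joint angles nearest the present ones, or None.
- manip.state(): the state.
- manip.camera(name): name is "side" or "top" or "wrist"; returns a dict with "image" (480x640x3 uint8, blue, green, red), "K" (3x3 intrinsics, pixels), "R" (3x3) and "t" (3): a world point X has camera coordinates R X + t. Camera axes: x right, y down, z forward; pixel columns grow to the right and rows downward; lengths in m; the calibration is good to about 2 mm. A picture is of the moment at which its call begins. There is no depth.
A pose or a line that the arm cannot do raises manip.IKError and nothing moves.
- manip.job_done(): hands the job in, once; it reports no verdict.
Trained networks look in the newest picture that a camera, given by its name, has taken for a name from the list of things; names that differ only in an ending like _2 or _b are one class to them, and where a whole thing is asked for, a point or a joint stands for the part that bears it (a point fixed in the world has none). Each returns a list of dicts, best first, with "score" (0 to 1); they miss things now and then, are a little off and sometimes report something else, mostly with a low value. They report only what shows in the picture. A call takes as long as a camera call. They do not tell look-alikes from the thing itself.
- manip.regions_of(camera, thing): "mask" (480x640 bool, what is visible of it) and "rect" ([left, top, right, bottom] in pixels, round what is visible of it).
The state is a dict: "t": time; "joint_pos": joint angles; "qvel": joint speeds; "joint_torque": joint torques, N m; "eef_pos": TCP position; "eef_rot": TCP orientation; "ft_force": force on the tool from outside, world axes, zero at the start; "ft_torque": the same for the moment, N m; "width": opening from 0.0 (shut) to 1.0 (fully open).
Only numpy, scipy, OpenCV 4.12 (cv2) and the standard library are available. Lean on these libraries where they do the work, as an engineer would, in place of code of your own. Each camera call takes 0.05 s, during which the arm holds its last target.

## Working session

There is one attempt and no reset: what is moved stays moved. The work goes in short steps, each a Python script; the robot and the scene stay as the last script left them, time stands still between calls to the robot, and variables do not carry over. Pictures are saved under pics/ and viewed, and the job is handed in when it is done.

```bash
mkdir -p pics; ls; python3 - <<'E'
from rig import manip
import cv2
for n in ("top","side","wrist"):
    c=manip.camera(n); cv2.imwrite(f"pics/{n}0.png",c["image"]); print(n,c["K"].tolist(),c["R"].round(3).tolist(),c["t"].round(3).tolist())
s=manip.state(); print({k:s[k] for k in("t","ft_force","width","eef_rot")}, manip.tcp_to_tips)
E
```

```text
pics
top [[613.7639868298681, 0.0, 338.46249036343806], [0.0, 613.7639868298681, 245.06905843684063], [0.0, 0.0, 1.0]] [[-0.011, -1.0, 0.014], [-0.996, 0.01, -0.092], [0.091, -0.015, -0.996]] [0.007, 0.543, 1.452]
side [[439.68441178553275, 0.0, 319.86270805990006], [0.0, 439.68441178553275, 235.29053943356368], [0.0, 0.0, 1.0]] [[-0.759, -0.651, -0.019], [-0.486, 0.585, -0.649], [0.433, -0.484, -0.76]] [0.427, 0.298, 0.965]
wrist [[381.99933388120644, 0.0, 322.59595880830034], [0.0, 381.99933388120644, 239.16823540363305], [0.0, 0.0, 1.0]] [[0.353, -0.936, -0.001], [-0.901, -0.341, 0.269], [-0.253, -0.094, -0.963]] [-0.624, -0.033, 0.39]
{'t': 0.15, 'ft_force': array([-0.32542418, -0.13589457,  0.21750432]), 'width': 1.0017234476614345, 'eef_rot': array([[ 9.35979772e-01,  3.52053587e-01, -3.72184497e-04],
       [ 3.52053783e-01, -9.35979178e-01,  1.05431714e-03],
       [ 2.28191895e-05, -1.11784847e-03, -9.99999375e-01]])} 0.182
```

View pics/top0.png

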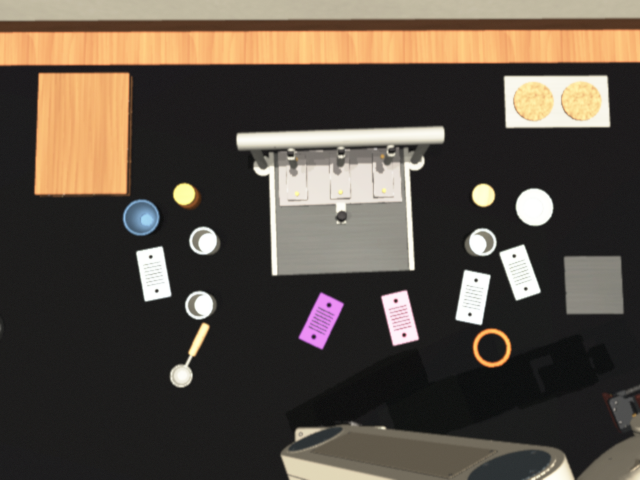

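View pics/side0.png

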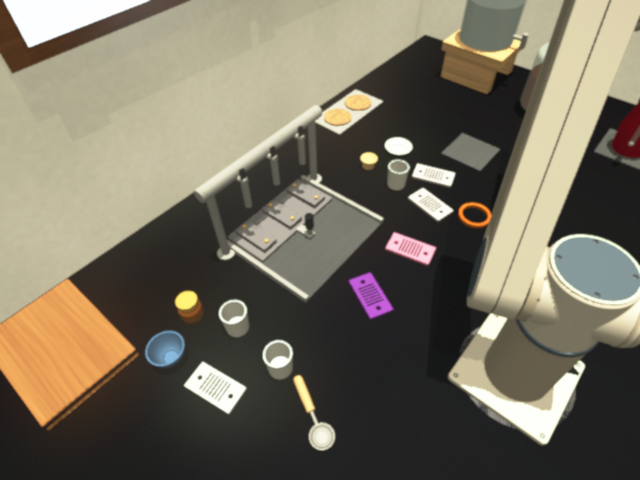

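```bash
cat > h.py <<'E'
from rig import manip
import numpy as np, cv2
def px2w(c,uv,z):
    K,R,t=c["K"],np.array(c["R"]),np.array(c["t"]); o=-R.T@t
    d=R.T@np.linalg.inv(K)@np.array([uv[0],uv[1],1.0]); return o+d*(z-o[2])/d[2]
def w2px(c,X):
    p=c["K"]@(np.array(c["R"])@np.array(X)+np.array(c["t"])); return p[:2]/p[2]
def down(yaw):  # tool x axis at yaw deg in world, z down
    a=np.radians(yaw); x=np.array([np.cos(a),np.sin(a),0]); z=np.array([0,0,-1.]); return np.c_[x,np.cross(z,x),z]
E
python3 - <<'E'
from h import *
s=manip.state(); E=s["eef_rot"]; p=s["eef_pos"]
c=manip.camera("wrist"); R=c["R"];o=-R.T@c["t"]
print("cam in tool",E.T@(o-p),(E.T@R.T).round(3).tolist())
c=manip.camera("top"); print("topcam",-c["R"].T@c["t"])
for th,z in (("cover_a",.008),("beaker_a",.072),("knob",.086),("bay_0",.03),("station",0),("tray",0)):
    for r in manip.regions_of("top",th):
        m=r["mask"].astype(np.uint8)
        cs,_=cv2.findContours(m,0,2); k=max(cs,key=cv2.contourArea)
        q=np.array([px2w(c,u,z)[:2] for u in k[:,0]]).astype(np.float32)
        b=cv2.minAreaRect(q)
        print(th,round(r["score"],2),np.round(r["rect"]).tolist(),"ctr",np.round(b[0],4),"size",np.round(b[1],3),round(b[2],1))
E
```

```text
cam in tool [ 0.07398977 -0.00010043  0.02000143] [[0.001, -0.963, -0.27], [1.0, 0.001, 0.0], [-0.0, -0.27, 0.963]]
topcam [0.40773287 0.02343337 1.4951591 ]
cover_a 0.81 [382.0, 294.0, 419.0, 345.0] ctr [ 0.367  -0.1434] size [0.122 0.066] 14.0
cover_a 0.74 [139.0, 249.0, 171.0, 301.0] ctr [0.4789 0.4475] size [0.124 0.065] 11.6
cover_a 0.63 [456.0, 273.0, 487.0, 323.0] ctr [ 0.4147 -0.3214] size [0.067 0.121] 78.8
cover_a 0.59 [501.0, 248.0, 540.0, 302.0] ctr [ 0.4725 -0.438 ] size [0.124 0.068] 19.2
cover_a 0.59 [299.0, 295.0, 344.0, 351.0] ctr [0.3621 0.0462] size [0.065 0.122] 62.7
beaker_a 0.74 [188.0, 228.0, 218.0, 256.0] ctr [0.5482 0.3139] size [0.065 0.059] 44.8
beaker_a 0.66 [467.0, 230.0, 497.0, 257.0] ctr [ 0.5413 -0.3287] size [0.071 0.059] 89.4
beaker_a 0.63 [186.0, 294.0, 216.0, 320.0] ctr [0.4032 0.3212] size [0.06  0.067] 0.4
knob 0.91 [280.0, 151.0, 403.0, 222.0] ctr [ 0.6765 -0.0015] size [0.176 0.286] 0.2
bay_0 0.71 [278.0, 147.0, 401.0, 223.0] ctr [ 0.6855 -0.0021] size [0.18 0.3 ] 1.0
station 0.74 [236.0, 126.0, 442.0, 278.0] ctr [ 0.6556 -0.0108] size [0.355 0.513] 1.6
station 0.71 [173.0, 186.0, 200.0, 211.0] ctr [0.668  0.3724] size [0.069 0.055] 44.7
station 0.46 [174.0, 324.0, 210.0, 385.0] ctr [0.2872 0.3632] size [0.048 0.16 ] 70.8
tray 0.74 [276.0, 149.0, 404.0, 224.0] ctr [ 0.6908 -0.0035] size [0.183 0.302] 1.6
```

```bash
python3 - <<'E'
from h import *
im=cv2.imread("pics/top0.png")
a=cv2.resize(im[235:355,130:330],None,fx=3,fy=3,interpolation=2); b=cv2.resize(im[235:355,370:570],None,fx=3,fy=3,interpolation=2)
k=cv2.resize(im[140:285,260:430],None,fx=4,fy=4,interpolation=2)
cv2.imwrite("pics/crop0.png",np.vstack([a[:300],b[:300]])[:,:]); cv2.imwrite("pics/crop1.png",k)
E
```

```text
(no output)
```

View pics/crop0.png

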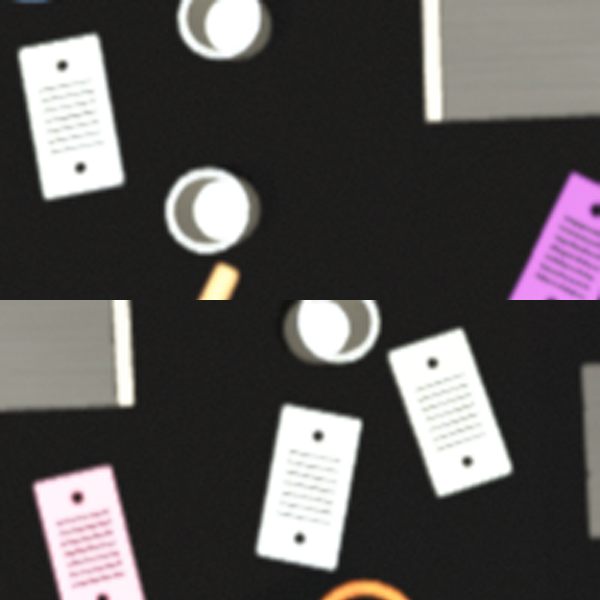

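View pics/crop1.png

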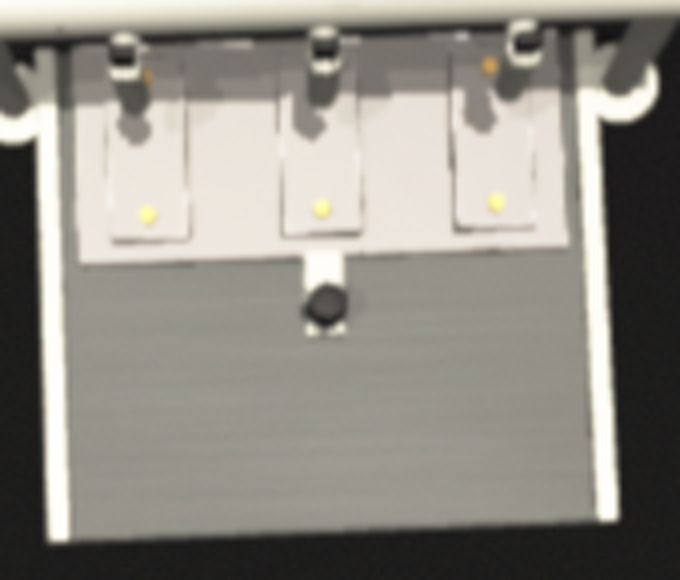

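```bash
python3 - <<'E'
from h import *
c=manip.camera("top")
f=lambda x,y,z:px2w(c,(260+x/4,140+y/4),z).round(4)
print("knob",f(327,301,.086))
S=[f(148,214,.037),f(322,208,.037),f(497,202,.037)]; print("studs",S)
d=S[0]-S[2]; yaw=np.degrees(np.arctan2(-d[0],d[1])); print("yaw",yaw,np.linalg.norm(d))
print("back stud", f(490,65,.037))
for y in (0,180): 
  print(manip.ik([.56,0,.229],down(yaw+y)), manip.ik([.4,0,.229],down(yaw+y)))
E
```

```text
knob [ 0.6065 -0.006   0.086 ]
studs [array([0.6671, 0.0999, 0.037 ]), array([ 0.6698, -0.0046,  0.037 ]), array([ 0.6726, -0.11  ,  0.037 ])]
yaw 1.500975205090497 0.2099720457584771
back stud [ 0.7566 -0.1073  0.037 ]
[-1.21762697e+00  3.37072840e+01  1.06962015e+02 -2.54444375e-14
  3.93307006e+01  8.72813978e+01] [-1.70480098e+00  2.53421958e+01  1.26709038e+02 -2.54444375e-14
  2.79487661e+01  8.67942238e+01]
[-1.21762697e+00  3.37072840e+01  1.06962015e+02 -2.54444375e-14
  3.93307006e+01 -9.27186022e+01] [-1.70480098e+00  2.53421958e+01  1.26709038e+02 -2.54444375e-14
  2.79487661e+01 -9.32057762e+01]
```

```bash
python3 - <<'E'
from h import *
yaw=1.5; R=down(yaw+180); u=np.array([np.cos(np.radians(yaw)),np.sin(np.radians(yaw)),0])
k=np.array([.6065,-.006,.229])
manip.reach(k+[0,0,.1],R)
manip.move_gripper(0.6)
manip.move_linear(k,speed=.15)
print(manip.state()["ft_force"].round(2))
manip.move_gripper(0,20)
s=manip.state(); print(s["width"]*88,s["ft_force"].round(2),s["eef_pos"])
manip.move_linear(k-u*.161,speed=.1)
s=manip.state(); print(s["t"],s["width"]*88,s["ft_force"].round(2),s["eef_pos"])
manip.move_gripper(0.5); 
s=manip.state(); print(s["ft_force"].round(2))
manip.move_linear(s["eef_pos"]+[0,0,.12],speed=.2)
c=manip.camera("wrist"); cv2.imwrite("pics/w1.png",c["image"])
c=manip.camera("top"); cv2.imwrite("pics/t1.png",c["image"])
E
```

```text
[-0.21  0.73  0.01]
23.517784266396905 [-1.04  1.11  4.8 ] [ 0.60664366 -0.00592944  0.2294551 ]
6.9333 23.873404572432527 [14.16  3.78 -4.62] [ 0.44791564 -0.0102526   0.22974879]
[0.9  0.13 0.35]
```

View pics/t1.png

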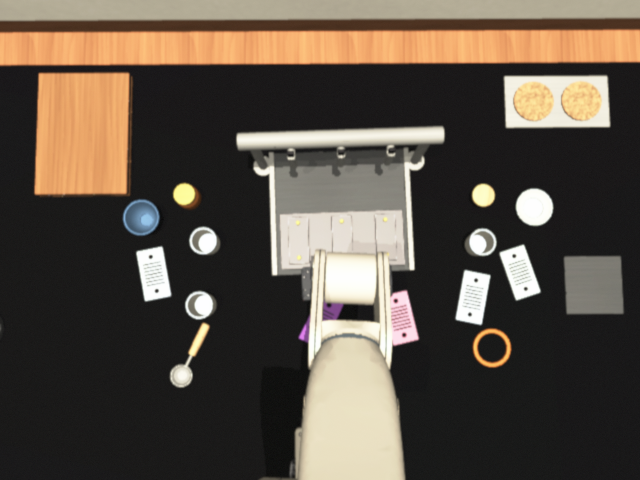

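View pics/w1.png

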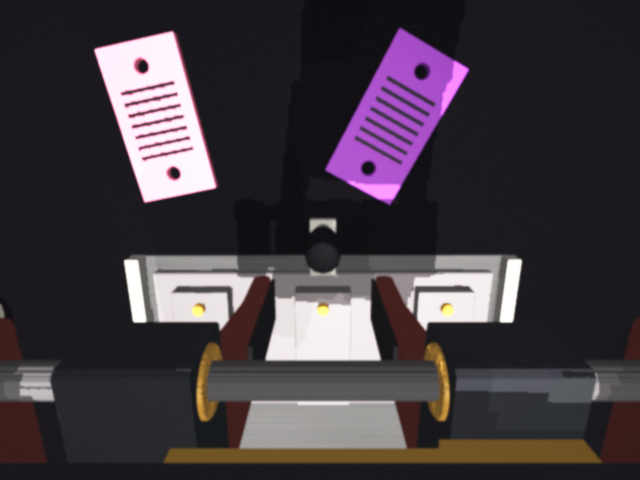

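```bash
python3 - <<'E'
from h import *
c=manip.camera("wrist"); im=c["image"]
hsv=cv2.cvtColor(im,cv2.COLOR_BGR2HSV)
m=cv2.inRange(hsv,(20,120,120),(40,255,255)); m[340:]=0
n,l,st,ce=cv2.connectedComponentsWithStats(m)
for i in range(1,n):
    if st[i,4]>20: print(st[i],ce[i].round(1),px2w(c,ce[i],.037).round(4))
print("knobpred",w2px(c,[.4479,-.0102,.086]), px2w(c,(322,253),.086))
s=manip.state(); print(s["eef_pos"],manip.state()["t"])
crop=cv2.resize(im[200:330,250:400],None,fx=4,fy=4); cv2.imwrite("pics/k1.png",crop)
# look from yaw 0 too, from farther back
yaw=1.5
R=down(yaw)
manip.reach([.43,-.01,.42],R)
c=manip.camera("wrist"); im=c["image"]; cv2.imwrite("pics/w2.png",im)
hsv=cv2.cvtColor(im,cv2.COLOR_BGR2HSV)
m=cv2.inRange(hsv,(20,120,120),(40,255,255)); m[340:]=0
n,l,st,ce=cv2.connectedComponentsWithStats(m)
for i in range(1,n):
    if st[i,4]>10: print(st[i],ce[i].round(1),px2w(c,ce[i],.037).round(4))
print(manip.state()["t"])
E
```

```text
[193 306  11   9  51] [198.4 309.8] [ 0.5155 -0.1115  0.037 ]
[318 306  10   5  29] [322.6 308. ] [ 0.511  -0.0081  0.037 ]
[442 306  10   7  34] [446.1 308.3] [0.5085 0.0946 0.037 ]
knobpred [322.05564848 253.32039147] [ 0.44767819 -0.01024294  0.086     ]
[ 0.44470546 -0.01023965  0.34760743] 8.3667
[441  11  11  12  97] [446.   16.5] [ 0.6013 -0.1099  0.037 ]
[196  12  10  11  83] [200.6  17.4] [0.5948 0.0982 0.037 ]
[319  16  10   7  40] [323.2  19.7] [ 0.5959 -0.0058  0.037 ]
[434 115  10  10  80] [438.2 119.4] [ 0.518  -0.1124  0.037 ]
[205 116   9   9  47] [209.9 120.4] [0.5113 0.0946 0.037 ]
[  7 294   6  16  16] [  9.4 301.5] [0.3264 0.3111 0.037 ]
[593 300  47  40 293] [611.7 316. ] [ 0.3273 -0.3152  0.037 ]
11.0667
```

View pics/w2.png

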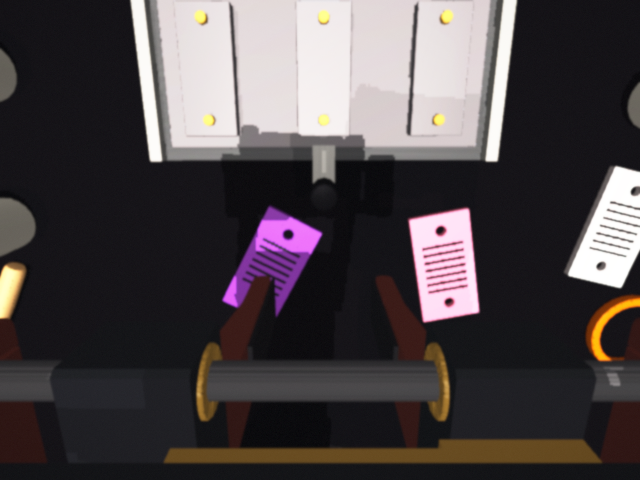

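View pics/k1.png

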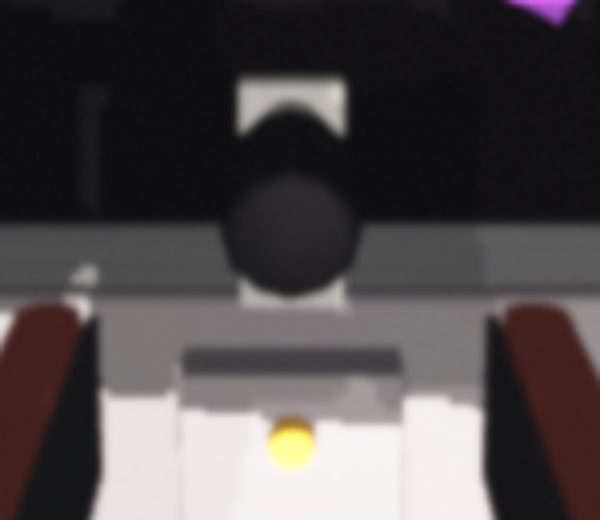

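```bash
python3 - <<'E'
from h import *
yaw=1.7; R=down(yaw+180)
def st(): 
    s=manip.state(); return s["eef_pos"].round(5),s["ft_force"].round(2),round(s["width"]*88,2),round(s["t"],2)
for i,x in enumerate((.597,.513)):
    y=-.0073+(x-.554)*.0297
    if i==0: manip.reach([x,y,.26],R); manip.move_gripper(.68)
    else: manip.move_linear([x,y,.25],speed=.3)
    manip.move_linear([x,y,.201],speed=.12); print(st())
    manip.move_gripper(0,6); print("gripped",st())
    manip.move_gripper(.68); print("open",st())
    manip.move_linear([x,y,.25],speed=.2)
E
```

```text
(array([ 0.59718, -0.00603,  0.20107]), array([-0.07,  0.  ,  0.43]), 59.9, 14.82)
gripped (array([ 0.5974 , -0.00612,  0.20187]), array([-0.69, -0.75,  3.17]), 48.38, 15.16)
open (array([ 0.59693, -0.00598,  0.20089]), array([-0.19, -0.3 , -0.57]), 59.77, 15.58)
(array([ 0.5135 , -0.0085 ,  0.20071]), array([-0.11, -0.96,  0.08]), 59.42, 16.97)
gripped (array([ 0.51342, -0.00848,  0.20168]), array([0.57, 1.02, 1.55]), 48.36, 17.31)
open (array([ 0.51292, -0.00853,  0.20096]), array([0.84, 0.27, 0.57]), 60.2, 17.73)
```

```bash
python3 - <<'E'
from h import *
yaw=1.5; 
def st(): 
    s=manip.state(); return s["eef_pos"].round(5),s["ft_force"].round(2),round(s["width"]*88,2),round(s["t"],2)
R=down(yaw-90); k=[.4482,-.0101,.232]
print(manip.ik(k,R))
manip.reach([k[0],k[1],.30],R); manip.move_gripper(.5)
manip.move_linear(k,speed=.12); print(st())
manip.move_gripper(0,6); print("gripped",st())
manip.move_gripper(.5); print("open",st())
manip.move_linear([k[0],k[1],.32],speed=.25)
E
```

```text
NoneTraceback (most recent call last):
  File "<stdin>", line 7, in <module>
rig.IKError: the arm cannot take that pose within its joint ranges
```

```bash
python3 - <<'E'
from h import *
yaw=1.5; 
def st(): 
    s=manip.state(); return s["eef_pos"].round(5),s["ft_force"].round(2),round(s["width"]*88,2),round(s["t"],2)
R=down(yaw+90); k=[.4482,-.0101,.232]
manip.reach([k[0],k[1],.30],R); manip.move_gripper(.5)
manip.move_linear(k,speed=.12); print(st())
manip.move_gripper(0,6); print("gripped",st())
manip.move_gripper(.5); print("open",st())
manip.move_linear([k[0],k[1],.32],speed=.25)
E
```

```text
(array([ 0.4484 , -0.01012,  0.23221]), array([ 0.46,  0.27, -0.58]), 44.06, 20.71)
gripped (array([ 0.45054, -0.01016,  0.233  ]), array([ 6.97, -0.11, -4.32]), 24.23, 21.17)
open (array([ 0.44804, -0.01012,  0.23196]), array([ 0.05, -0.5 ,  0.94]), 44.16, 21.69)
```

```bash
python3 - <<'E'
from h import *
def st(): 
    s=manip.state(); return s["eef_pos"].round(5),s["ft_force"].round(2),round(s["width"]*88,2),round(s["t"],2)
k=[.451,-.0101,.232]
manip.move_linear(k,speed=.15); print(st())
manip.move_gripper(0,6); print("gripped",st())
manip.move_gripper(.5); print("open",st())
manip.move_linear([k[0],k[1],.32],speed=.25)
E
```

```text
(array([ 0.45091, -0.0101 ,  0.23167]), array([-0.21,  0.4 ,  0.19]), 44.13, 22.93)
gripped (array([ 0.45153, -0.01011,  0.23269]), array([0.32, 0.81, 5.42]), 24.06, 23.38)
open (array([ 0.45093, -0.0101 ,  0.2319 ]), array([ 0.59, -0.74,  0.49]), 44.05, 23.91)
```

```bash
cat >> h.py <<'E'
YAW=1.5; _a=np.radians(YAW); U=np.array([np.cos(_a),np.sin(_a),0]); V=np.array([-np.sin(_a),np.cos(_a),0])
B1=np.array([.5565,-.0073,.03]); BAY=[B1+.105*V,B1,B1-.105*V]
def st(): 
    s=manip.state(); return s["eef_pos"].round(4).tolist(),s["ft_force"].round(2).tolist(),round(s["width"]*88,2),round(s["t"],2)
E
python3 - <<'E'
from h import *
from scipy.optimize import least_squares
from scipy.spatial.transform import Rotation as Ro
RT=np.array([[0.001,-0.963,-0.27],[1,.001,0],[0,-.27,.963]]); RT=Ro.from_matrix(RT).as_matrix(); o0=np.array([.074,-.0001,.02])
c=manip.camera("wrist");s=manip.state()
print((s["eef_rot"].T@c["R"].T).round(4).tolist(), s["eef_rot"].T@(-c["R"].T@c["t"]-s["eef_pos"]))
K=c["K"]
S=lambda i,sg:BAY[i]+sg*.042*U+[0,0,.007]
obs=[]
p1,R1=np.array([.44471,-.01024,.34761]),down(181.5); p2,R2=np.array([.43,-.01,.42]),down(1.5)
knob=np.array([.4515,-.0101,.086])
obs+=[(p1,R1,knob,(322,257)),(p1,R1,S(2,-1),(198.4,309.8)),(p1,R1,S(0,-1),(446.1,308.5)),(p1,R1,S(1,-1),(322.6,309))]
obs+=[(p2,R2,S(2,1),(446,16.5)),(p2,R2,S(0,1),(200.6,17.4)),(p2,R2,S(1,1),(323.2,18)),(p2,R2,S(2,-1),(438.2,119.4)),(p2,R2,S(0,-1),(209.4,120.2))]
def res(x):
    o=[]
    for p,R,X,uv in obs:
        cr=RT@Ro.from_rotvec(x[3:6]).as_matrix()
        q=cr.T@(R.T@(X-p)-(o0+x[:3])); w=K@q; o+=list(w[:2]/w[2]-uv)
    return np.array(o+list(np.array(x[:3])/.003*.7)+list(x[3:6]/.01*.7))
print(res(np.zeros(6))[:-6].reshape(-1,2).round(1))
r=least_squares(res,np.zeros(6)); print(r.x.round(4)); print(r.fun[:-6].reshape(-1,2).round(1))
E
```

```text
[[0.0013, -0.9629, -0.2697], [1.0, 0.0007, 0.0022], [-0.0019, -0.2697, 0.9629]] [0.07383253 0.00064458 0.01915026]
[[ 0.6  1. ]
 [-1.7  1.2]
 [ 2.4  2.8]
 [ 0.   2.1]
 [ 1.4 -0. ]
 [-0.8 -1.2]
 [ 0.4 -1.7]
 [ 0.9  0.7]
 [-1.7 -0.3]]
[ 0.0018  0.0013 -0.0037 -0.0052 -0.0036  0.0017]
[[ 0.1 -0.2]
 [ 0.1 -0.7]
 [ 0.8  0.6]
 [-0.   0.1]
 [-0.1  0.4]
 [-0.   0.2]
 [-0.1 -0.7]
 [-0.3  0.4]
 [-0.6  0. ]]
```

```bash
cat >> h.py <<'E'
from scipy.spatial.transform import Rotation as Ro
_RT=np.array([[0.0013,-0.9629,-0.2697],[1.0,0.0007,0.0022],[-0.0019,-0.2697,0.9629]])
_RT=Ro.from_matrix(np.array([[0.001,-0.963,-0.27],[1,.001,0],[0,-.27,.963]])).as_matrix()@Ro.from_rotvec([-.0052,-.0036,.0017]).as_matrix()
_O=np.array([.074,-.0001,.02])+[.0018,.0013,-.0037]
def wcam(name=None):
    s=manip.state(); c=manip.camera("wrist"); E=s["eef_rot"]
    R=(E@_RT).T; o=s["eef_pos"]+E@_O
    c["R"],c["t"]=R,-R@o
    if name: cv2.imwrite(f"pics/{name}.png",c["image"])
    return c
def bestyaw(p,y):
    """tool yaw y or y+180 with j6 least extreme"""
    best=None
    for a in (y,y+180,y-180):
        q=manip.ik(p,down(a))
        if q is not None and (best is None or abs(q[5])<best[0]): best=(abs(q[5]),a)
    return best[1]
def findcover(c,approx,z=.008,rad=.09):
    """white plate near approx: returns centre xy, yaw deg, from two dark holes + outline"""
    im=c["image"]; hsv=cv2.cvtColor(im,cv2.COLOR_BGR2HSV)
    m=((hsv[...,1]<60)&(hsv[...,2]>140)).astype(np.uint8)
    u=w2px(c,[approx[0],approx[1],z]); 
    cs,_=cv2.findContours(m,cv2.RETR_CCOMP,2)[0],0
    big=[k for k in cs if cv2.contourArea(k)>1500]
    k=max(big,key=lambda k:cv2.pointPolygonTest(k,(float(u[0]),float(u[1])),True))
    hull=cv2.convexHull(k)
    q=np.array([px2w(c,p,z)[:2] for p in hull[:,0]]).astype(np.float32)
    b=cv2.minAreaRect(q)
    hm=np.zeros_like(m); cv2.drawContours(hm,[hull],-1,1,-1)
    hm=cv2.erode(hm,np.ones((5,5)))
    g=cv2.cvtColor(im,cv2.COLOR_BGR2GRAY)
    d=((g<110)&(hm>0)).astype(np.uint8)
    n,l,stt,ce=cv2.connectedComponentsWithStats(d)
    H=[]
    for i in range(1,n):
        w,h,a=stt[i,2:5]
        if a>25 and .6<w/h<1.7 and a>.55*w*h: H.append((ce[i],a,px2w(c,ce[i],z)[:2]))
    return b,H
E
python3 - <<'E'
from h import *
p=np.array([.4789,.4475,.36]); a=bestyaw(p,11.6); print(a)
manip.reach(p,down(a)); manip.move_gripper(1.0)
c=wcam("c1"); b,H=findcover(c,p[:2]); print(b); print([(h[0].round(1),h[1],h[2].round(4)) for h in H]); print(st())
E
```

```text
191.6
((0.4783823490142822, 0.44897252321243286), (0.12333154678344727, 0.06476236134767532), 11.028237342834473)
[(array([324.7, 169.6]), np.int32(82), array([0.4367, 0.4409])), (array([323.4, 261.5]), np.int32(69), array([0.5197, 0.4567]))]
([0.4789, 0.4475, 0.36], [0.71, 0.27, 0.05], 87.87, 27.02)
```

View pics/c1.png

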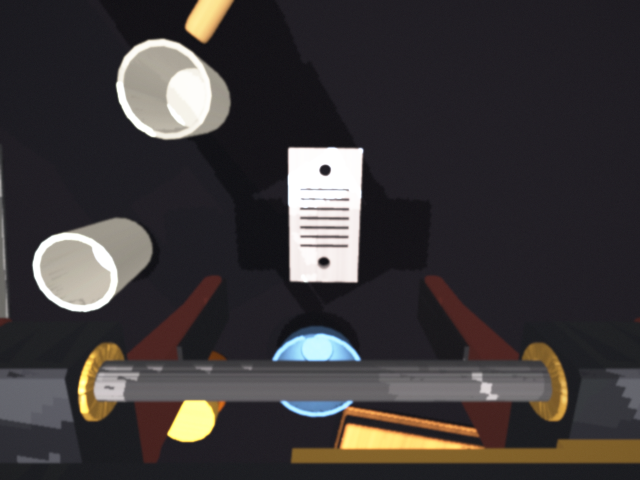

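```bash
cat >> h.py <<'E'
def grabcover(p,yaw,force=40):
    R=down(yaw)
    manip.move_gripper(.86)
    manip.reach([p[0],p[1],.24],R)
    manip.move_linear([p[0],p[1],.1845],speed=.12); print("down",st())
    manip.move_gripper(0,force); print("grip",st())
    manip.move_linear([p[0],p[1],.26],speed=.15); print("lift",st())
E
python3 - <<'E'
from h import *
grabcover((.4782,.4488),190.9)
c=wcam("c1b")
E
```

```text
down ([0.4785, 0.4491, 0.1851], [0.68, 0.7, 0.27], 75.84, 28.61)
grip ([0.4785, 0.4491, 0.1854], [-0.45, -0.32, 4.9], 61.42, 28.99)
lift ([0.4779, 0.4485, 0.2595], [-0.13, -0.57, -2.17], 61.55, 29.64)
```

View pics/c1b.png

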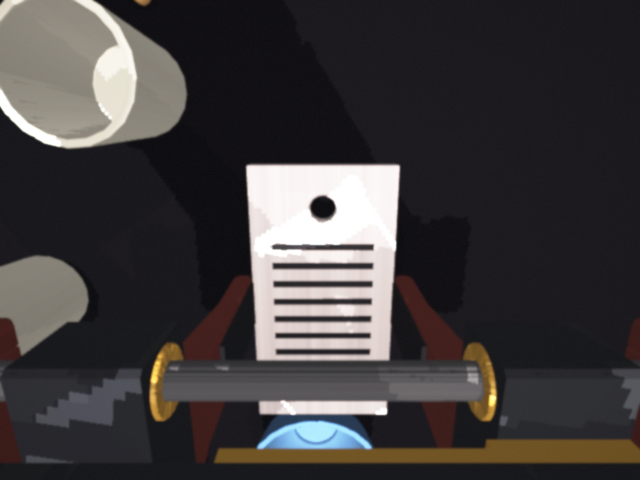

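```bash
cat >> h.py <<'E'
def inhand(c,uv):
    s=manip.state(); P=px2w(c,uv,s["eef_pos"][2]-.1772); return s["eef_rot"].T@(P-s["eef_pos"])
E
python3 - <<'E'
from h import *
c=wcam(); g=cv2.cvtColor(c["image"],6); m=(g[190:228,300:345]<100).astype(np.uint8)
n,l,s,ce=cv2.connectedComponentsWithStats(m); i=1+np.argmax(s[1:,4]); uv=ce[i]+[300,190]; print(uv,inhand(c,uv))
b=BAY[0]; R=down(181.5)
manip.move_linear([.45,.30,.32],speed=.3)
manip.reach([b[0],b[1],.26],R); print(st())
manip.move_linear([b[0],b[1],.228],speed=.1); print("pre",st())
E
```

```text
[322.3536036 207.2972973] [0.04378022 0.00060977 0.17729247]
([0.5538, 0.0988, 0.2598], [-0.53, 0.41, -1.45], 61.39, 31.37)
pre ([0.5535, 0.0984, 0.2278], [0.4, 0.28, -0.93], 61.53, 31.83)
```

```bash
python3 - <<'E'
from h import *
b=BAY[0]
print(st()); manip.sleep(.3); print(st())
manip.move_linear([b[0],b[1],.2212],speed=.05); manip.sleep(.1); print(st())
c=wcam("c1c")
E
```

```text
([0.5535, 0.0984, 0.2278], [0.4, 0.28, -0.93], 61.53, 31.83)
([0.554, 0.0977, 0.2285], [0.32, -0.89, -1.8], 61.49, 32.13)
([0.5537, 0.0976, 0.221], [-0.25, 0.03, -2.04], 61.14, 32.52)
```

View pics/c1c.png

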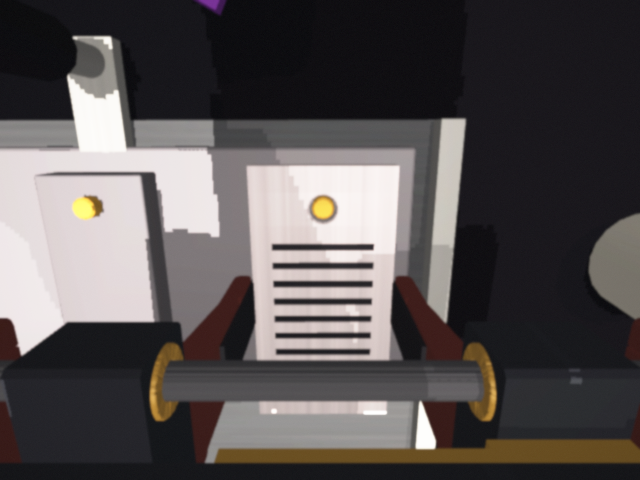

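```bash
cat >> h.py <<'E'
def lower(b,z0=.2205,z1=.2148,step=.0015):
    z=z0
    while z>z1-1e-6:
        manip.move_linear([b[0],b[1],z],speed=.04)
        s=manip.state(); f=s["ft_force"]
        print(round(z,4),s["eef_pos"].round(4),f.round(1))
        if abs(f[2]+1.6)>9: return False
        z-=step
    return True
E
python3 - <<'E'
from h import *
print(lower(BAY[0])); wcam("c1d")
E
```

```text
0.2205 [0.5538 0.0977 0.2205] [-0.3 -0.3 -1.8]
0.219 [0.5537 0.0976 0.2189] [ 0.3 -0.2 -1.2]
0.2175 [0.5537 0.0977 0.2174] [ 0.2 -0.3 -1.1]
0.216 [0.5537 0.0977 0.2159] [-0.3  0.6 -2.4]
True
```

View pics/c1d.png

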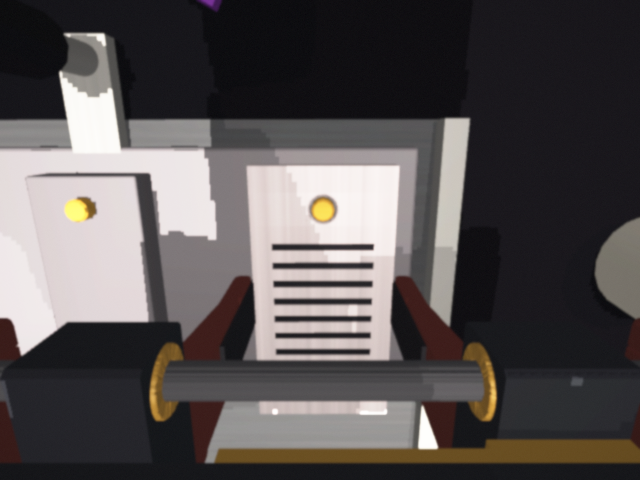

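Going in without force. Release, lift, and look over the next cover.

```bash
python3 - <<'E'
from h import *
b=BAY[0]
manip.move_gripper(.82); manip.move_linear([b[0],b[1],.30],speed=.2)
wcam("c1e")
p=np.array([.4147,-.3214,.36]); a=bestyaw(p,-11.2); print(a)
manip.reach(p,down(a)); manip.move_gripper(1.0)
c=wcam("c2"); b,H=findcover(c,p[:2]); print(b); print([(h[0].round(1),h[1],h[2].round(4)) for h in H]); print(st())
t=manip.camera("top"); cv2.imwrite("pics/t2.png",t["image"])
E
```

```text
-11.2
((0.4122290015220642, -0.3237597942352295), (0.06168029457330704, 0.122605100274086), 78.16156005859375)
[(array([325.5, 171.9]), np.int32(173), array([ 0.4542, -0.3318])), (array([323.6, 263.7]), np.int32(138), array([ 0.3714, -0.3137]))]
([0.4147, -0.3214, 0.3601], [-0.41, -0.21, 0.13], 88.14, 37.33)
```

View pics/c1e.png

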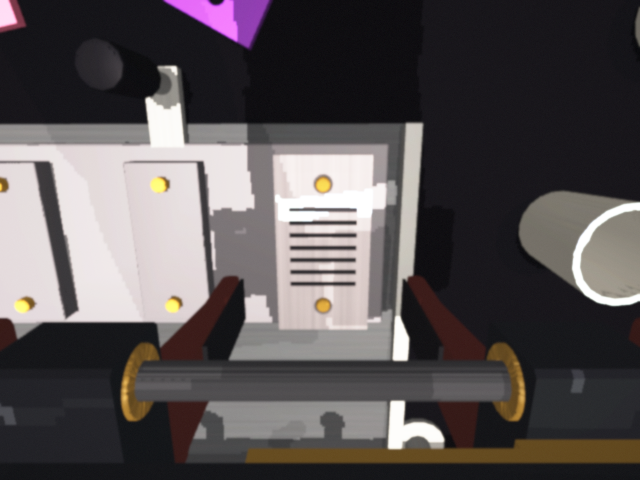

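View pics/c2.png

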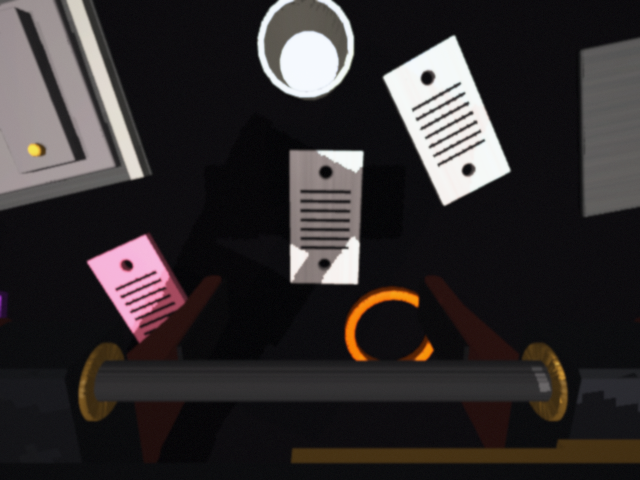

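View pics/t2.png

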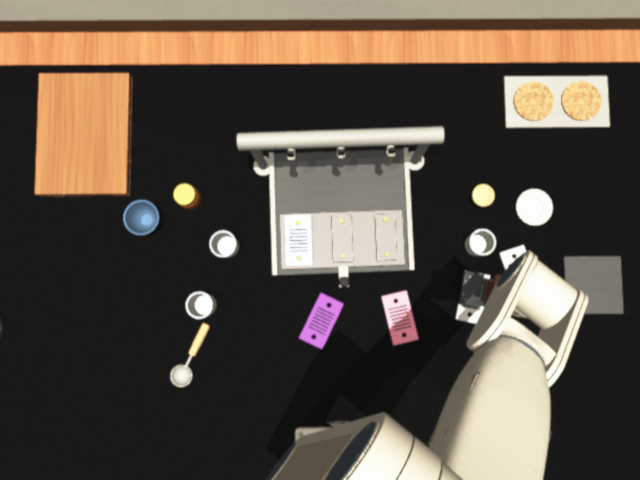

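```bash
python3 - <<'E'
from h import *
p=(.4128,-.3228)
print(manip.ik([p[0],p[1],.24],down(167.7)))
grabcover(p,167.7 if manip.ik([p[0],p[1],.24],down(167.7)) is not None else -12.3)
b=BAY[2]; R=down(181.5)
manip.move_linear([.43,-.25,.31],speed=.35)
manip.reach([b[0],b[1],.25],R)
manip.move_linear([b[0],b[1],.222],speed=.1); manip.sleep(.1); print("pre",st())
wcam("c2b")
E
```

```text
[-3.93258097e+01  3.05485059e+01  1.11421849e+02 -2.54444375e-14
  3.80296453e+01 -1.17025810e+02]
down ([0.4128, -0.3228, 0.1843], [0.11, 0.01, 0.92], 75.74, 41.06)
grip ([0.413, -0.3229, 0.1849], [0.49, 0.12, 2.71], 61.35, 41.44)
lift ([0.4125, -0.3226, 0.2596], [-0.21, 0.54, -2.11], 61.38, 42.09)
pre ([0.559, -0.1127, 0.2223], [0.09, 0.7, -0.94], 61.69, 43.84)
```

View pics/c2b.png

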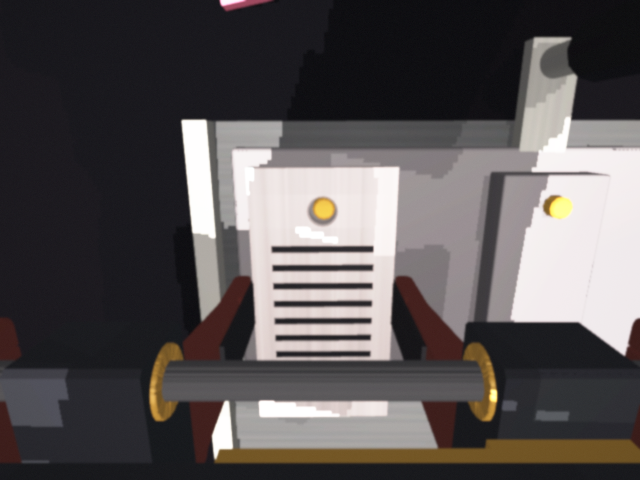

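```bash
python3 - <<'E'
from h import *
b=BAY[2]; R=down(181.5)
ok=lower(b); print(ok)
if ok:
    manip.move_gripper(.82); manip.move_linear([b[0],b[1],.30],speed=.2)
    wcam("c2c")
else: wcam("c2c")
print(st())
E
```

```text
0.2205 [ 0.5592 -0.1122  0.2206] [-0.2 -0.2 -1.6]
0.219 [ 0.5592 -0.1122  0.2189] [-0.8  0.1 -0.7]
0.2175 [ 0.5592 -0.1122  0.2174] [-0.5 -0.1 -2.4]
0.216 [ 0.5592 -0.1122  0.2159] [-0.3  1.  -2.2]
True
([0.5587, -0.1121, 0.2989], [0.82, -0.1, 0.08], 72.13, 45.92)
```

View pics/c2c.png

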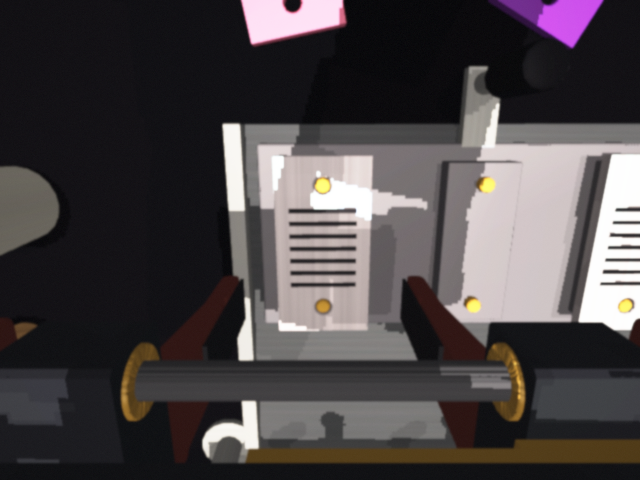

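```bash
python3 - <<'E'
from h import *
p=np.array([.4725,-.438,.36])
a=199.2 if manip.ik(p,down(199.2)) is not None else 19.2; print(a)
manip.reach(p,down(a)); manip.move_gripper(.86)
c=wcam("c3"); b,H=findcover(c,p[:2]); print(b); print([(h[0].round(1),h[1],h[2].round(4)) for h in H]); print(st())
t=manip.camera("top"); cv2.imwrite("pics/t3.png",t["image"])
assert len(H)==2
h=[x[2] for x in H]; m=(h[0]+h[1])/2; d=h[1]-h[0]; yw=np.degrees(np.arctan2(d[1],d[0])); print(m,np.linalg.norm(d),yw)
yw=min((yw+k*180 for k in range(-2,3)),key=lambda y:abs(y-a))
assert abs(np.linalg.norm(d)-.084)<.003 and np.linalg.norm(m-p[:2])<.02
grabcover(m,yw)
b=BAY[1]; R=down(181.5)
manip.move_linear([.47,-.30,.34],speed=.35)
manip.reach([b[0],b[1],.25],R)
manip.move_linear([b[0],b[1],.222],speed=.1); manip.sleep(.1); print("pre",st())
wcam("c3b")
E
```

```text
19.2
((0.47186538577079773, -0.43985286355018616), (0.12267423421144485, 0.06366671621799469), 17.593395233154297)
[(array([326. , 171.1]), np.int32(178), array([ 0.5127, -0.427 ])), (array([323.3, 263.3]), np.int32(90), array([ 0.4317, -0.4526]))]
([0.4726, -0.4378, 0.36], [-0.63, -0.22, -0.2], 75.78, 48.23)
[ 0.47221577 -0.43981929] 0.08502507875534908 -162.43511256222894
down ([0.4725, -0.4401, 0.1851], [0.18, 0.03, -0.06], 75.67, 49.66)
grip ([0.4725, -0.4401, 0.1854], [-0.27, -0.39, 6.08], 61.41, 50.04)
lift ([0.4719, -0.4395, 0.2595], [-0.64, -0.44, -1.91], 61.3, 50.69)
pre ([0.5566, -0.0074, 0.2223], [0.4, -0.7, -1.85], 61.53, 53.82)
```

View pics/c3b.png

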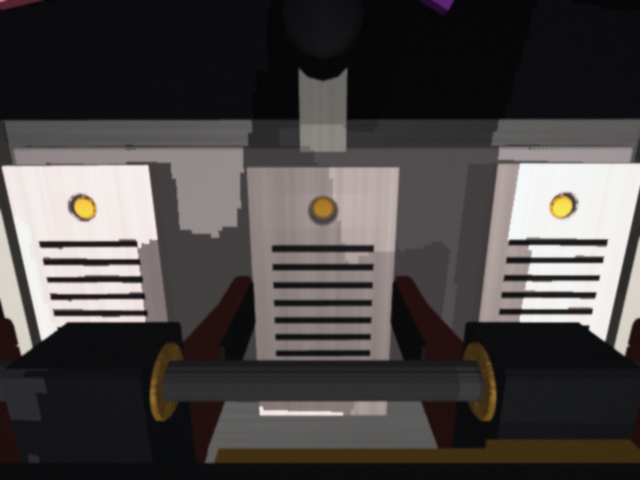

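View pics/c3.png

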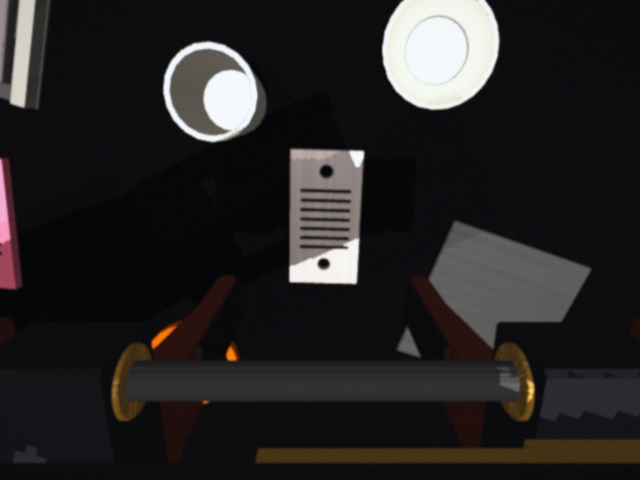

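```bash
cat >> h.py <<'E'
from scipy.optimize import minimize
_th=np.linspace(0,2*np.pi,40)
def sil(c,x,y,z0=0.):
    P=[[x+r*np.cos(t),y+r*np.sin(t),z0+z] for r,z in((.027,0),(.031,.072)) for t in _th]
    q=np.array([w2px(c,p) for p in P]).astype(np.float32)
    m=np.zeros((480,640),np.uint8); cv2.fillConvexPoly(m,np.round(cv2.convexHull(q)*16).astype(np.int32),1,shift=4); return m
def fitbeaker(c,mask,x0,z0=0.):
    f=lambda v:-(lambda m:(m&mask).sum()/(m|mask).sum())(sil(c,v[0],v[1],z0))
    r=minimize(f,x0,method="Nelder-Mead",options=dict(initial_simplex=[[x0[0]-.008,x0[1]-.008],[x0[0]+.012,x0[1]],[x0[0],x0[1]+.012]],xatol=2e-4,fatol=1e-4)); return r.x,-r.fun
E
python3 - <<'E'
from h import *
b=BAY[1]
ok=lower(b); print(ok)
if ok:
    manip.move_gripper(.82); manip.move_linear([b[0],b[1],.33],speed=.2)
wcam("c3c")
c=manip.camera("top"); cv2.imwrite("pics/t4.png",c["image"])
for r in manip.regions_of("top","beaker_a"):
    m=r["mask"].astype(np.uint8); q=r["rect"]; x0=px2w(c,((q[0]+q[2])/2,(q[1]+q[3])/2),.04)[:2]
    print(round(r["score"],2),np.round(q),fitbeaker(c,m,x0))
print(st())
E
```

```text
0.2205 [ 0.5565 -0.0073  0.2207] [ 0.1 -0.7 -2.3]
0.219 [ 0.5564 -0.0073  0.2189] [ 0.5  0.9 -0.7]
0.2175 [ 0.5565 -0.0073  0.2174] [ 1.2 -0.  -2.4]
0.216 [ 0.5565 -0.0073  0.2159] [ 0.7 -0.3 -1.3]
True
0.91 [186. 294. 218. 320.] (array([0.40268926, 0.32462091]), np.float64(0.9491279069767442))
0.74 [392. 213. 398. 261.] (array([ 0.55343031, -0.12689333]), np.float64(0.3473053892215569))
0.6 [467. 229. 495. 255.] (array([ 0.54091431, -0.33284435]), np.float64(0.9394812680115274))
0.59 [208. 228. 242. 259.] (array([0.54513367, 0.27064239]), np.float64(0.9653092006033183))
0.39 [473. 328. 511. 370.] (array([ 0.30793012, -0.3564444 ]), np.float64(0.19789473684210526))
([0.556, -0.0073, 0.3285], [0.08, 0.23, -0.03], 72.04, 56.14)
```

View pics/c3c.png

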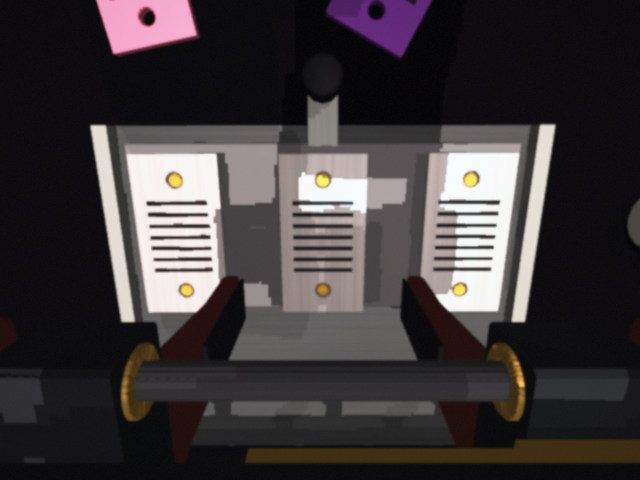

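View pics/t4.png

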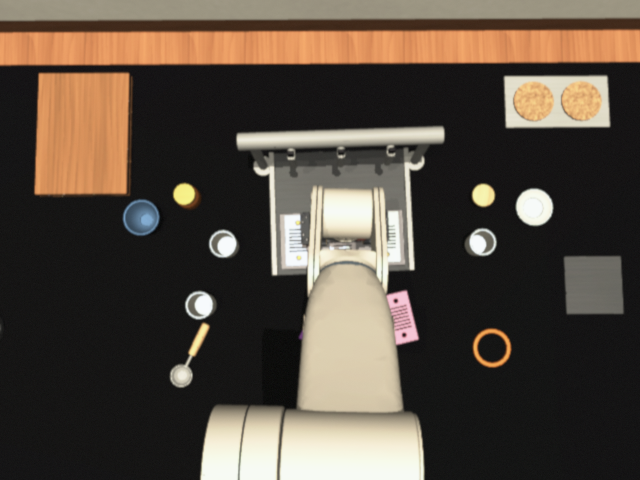

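```bash
cat >> h.py <<'E'
def movebeaker(p,i,y=181.5,F=25):
    zp=.208
    yp=y if manip.ik([p[0],p[1],zp],down(y)) is not None else y-180
    manip.reach([p[0],p[1],.31],down(yp)); manip.move_gripper(1.0)
    manip.move_linear([p[0],p[1],zp],speed=.15); print("at",st())
    manip.move_gripper(0,F); print("grip",st())
    manip.move_linear([p[0],p[1],.35],speed=.2); s=manip.state(); print("lift",st())
    if s["width"]*88<50: print("LOST"); return False
    b=BAY[i]
    manip.reach([b[0],b[1],.35],down(y)); manip.sleep(.1); print("over",st())
    if manip.state()["width"]*88<50: print("LOST"); return False
    wcam(f"b{i}")
    manip.move_linear([b[0],b[1],.256],speed=.15)
    z=.2505
    while True:
        manip.move_linear([b[0],b[1],z],speed=.04); s=manip.state(); f=s["ft_force"][2]; print(round(z,4),f.round(1))
        if f>2.5 or z<.2445: break
        z-=.0015
    manip.move_gripper(.95); manip.sleep(.1); print("rel",st())
    manip.move_linear([b[0],b[1],.35],speed=.2); wcam(f"b{i}r")
    return True
E
python3 - <<'E'
from h import *
movebeaker((.5409,-.3328),2)
E
```

```text
at ([0.5413, -0.3331, 0.2086], [-0.08, 0.16, 1.01], 88.09, 58.69)
grip ([0.5412, -0.3332, 0.2087], [0.62, -1.63, 3.67], 61.91, 59.23)
lift ([0.5404, -0.3324, 0.3487], [-0.13, -0.35, -2.43], 61.59, 60.09)
over ([0.5594, -0.1137, 0.3498], [-0.08, -0.28, -1.92], 61.87, 61.08)
0.2505 -1.5
0.249 -2.0
0.2475 -1.7
0.246 5.6
rel ([0.5592, -0.1122, 0.246], [-0.27, 0.33, -0.27], 83.94, 63.59)
```

View pics/b2.png

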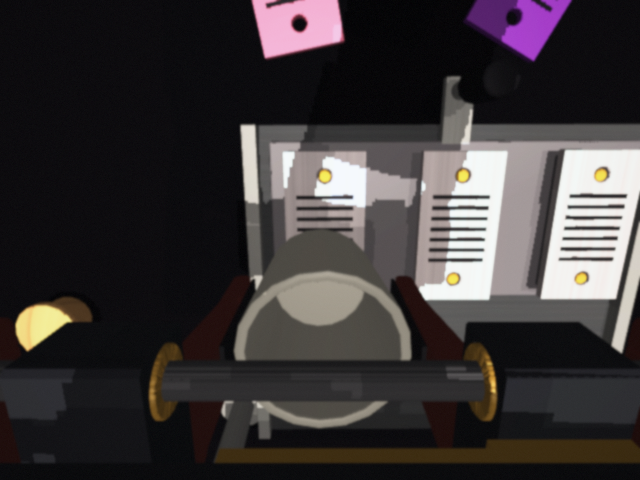

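View pics/b2r.png

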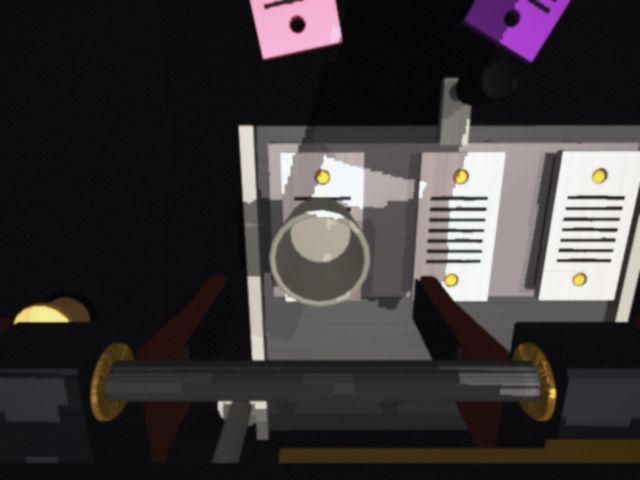

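```bash
python3 - <<'E'
from h import *
c=manip.camera("top")
R=manip.regions_of("top","beaker_a")
for r in R:
    m=r["mask"].astype(np.uint8); q=r["rect"]; x0=px2w(c,((q[0]+q[2])/2,(q[1]+q[3])/2),.04)[:2]
    print(round(r["score"],2),np.round(q),fitbeaker(c,m,x0),fitbeaker(c,m,x0,.038))
movebeaker((.4027,.3246),1)
E
```

```text
0.9 [185. 295. 215. 316.] (array([0.40309059, 0.32466153]), np.float64(0.8966521106259098)) (array([0.40472876, 0.31564115]), np.float64(0.8567454798331016))
0.83 [209. 228. 242. 257.] (array([0.54464057, 0.27238059]), np.float64(0.9034690799396682)) (array([0.54176465, 0.26391451]), np.float64(0.8645533141210374))
at ([0.4029, 0.3248, 0.2085], [-0.22, -0.16, 0.7], 88.19, 67.26)
grip ([0.4029, 0.3248, 0.2084], [-0.36, -0.42, 5.15], 60.27, 67.81)
lift ([0.4022, 0.3242, 0.349], [-0.86, -0.38, -1.58], 60.01, 68.67)
over ([0.5564, -0.0061, 0.3499], [0.11, 0.8, -1.89], 60.64, 70.13)
0.2505 -2.3
0.249 -2.1
0.2475 -1.7
0.246 4.6
rel ([0.5565, -0.0073, 0.2459], [0.59, 1.04, -1.48], 83.53, 72.66)
```

View pics/b1r.png

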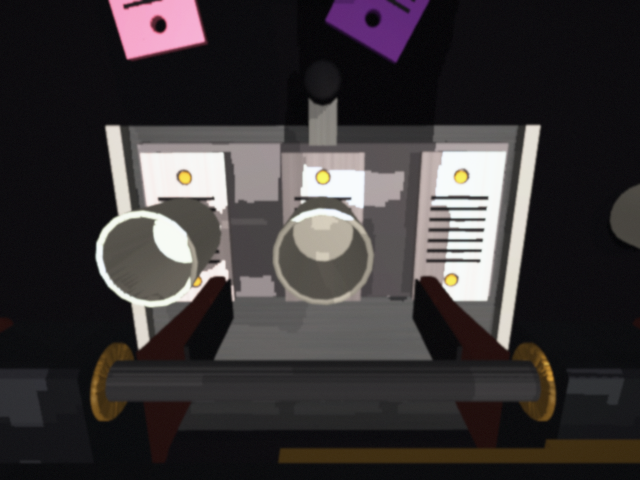

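```bash
python3 - <<'E'
from h import *
movebeaker((.5451,.2712),0)
manip.reach([.40,.30,.40],down(181.5))
c=manip.camera("top"); cv2.imwrite("pics/t5.png",c["image"])
for r in manip.regions_of("top","beaker_a"):
    m=r["mask"].astype(np.uint8); q=r["rect"]; x0=px2w(c,((q[0]+q[2])/2,(q[1]+q[3])/2),.08)[:2]
    print(round(r["score"],2),np.round(q),fitbeaker(c,m,x0,.038))
print([b.round(4)[:2] for b in BAY])
E
```

```text
at ([0.5454, 0.2714, 0.2086], [0.19, 1.64, 0.59], 88.16, 75.62)
grip ([0.5453, 0.2714, 0.2085], [-0.96, 0.97, 4.62], 62.28, 76.16)
lift ([0.5445, 0.2709, 0.3488], [-0.01, -0.22, -2.4], 61.79, 77.02)
over ([0.5539, 0.0991, 0.3497], [0.9, 0.85, -2.22], 61.9, 77.85)
0.2505 -1.8
0.249 -1.3
0.2475 -2.5
0.246 4.0
rel ([0.5537, 0.0977, 0.2459], [0.63, 0.38, -0.26], 83.34, 80.36)
0.83 [284. 223. 312. 255.] (array([0.55340326, 0.09780745]), np.float64(0.9816232771822359))
0.75 [328. 225. 358. 249.] (array([ 0.55684133, -0.00711287]), np.float64(0.9397781299524565))
0.69 [377. 222. 402. 247.] (array([ 0.56237423, -0.11160401]), np.float64(0.847926267281106))
[array([0.5538, 0.0977]), array([ 0.5565, -0.0073]), array([ 0.5592, -0.1123])]
```

View pics/b0r.png

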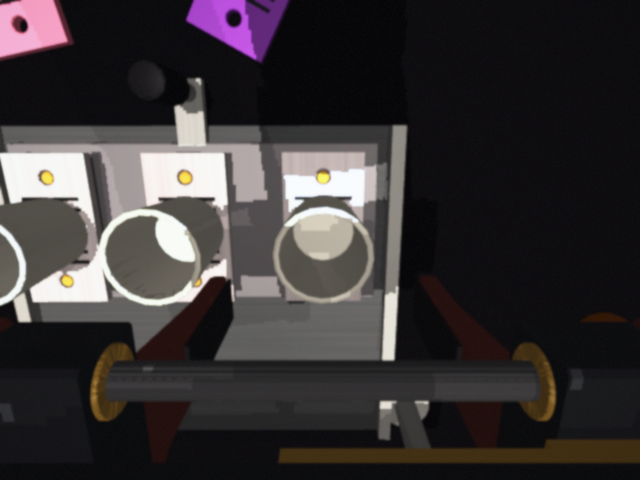

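View pics/t5.png

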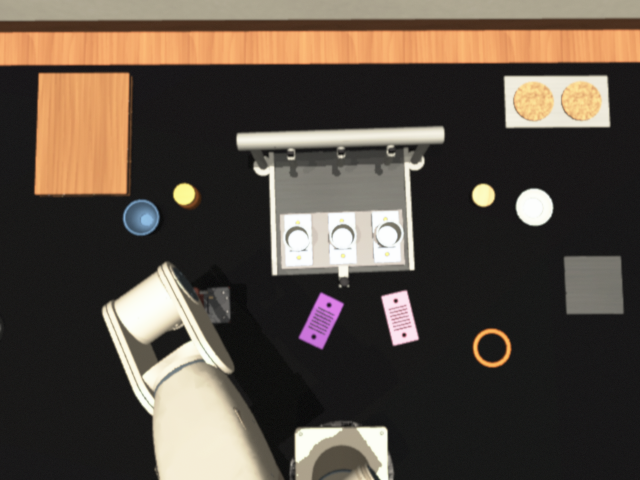

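```bash
python3 - <<'E'
from h import *
R=down(181.5); k=np.array([.4515,-.0101,.230])
manip.reach([.40,.05,.36],R)
manip.reach(k+[0,0,.1],R); manip.move_gripper(.55)
manip.move_linear(k,speed=.12); print(st())
manip.move_gripper(0,20); print(st())
manip.move_linear(k+U*.15,speed=.05); print(st())
for d in (.154,.157,.159,.1602,.161):
    manip.move_linear(k+U*d,speed=.02); s=manip.state(); print(d,st())
    if s["ft_force"][0]<-8: break
manip.sleep(.3); wcam("h1"); print(st())
E
```

```text
([0.4518, -0.0101, 0.2304], [0.1, -0.46, 0.41], 48.51, 85.32)
([0.4516, -0.0102, 0.2303], [-0.99, -0.95, 6.18], 23.73, 85.83)
([0.6013, -0.006, 0.2304], [-2.0, 1.29, 5.43], 24.03, 88.97)
0.154 ([0.6056, -0.0059, 0.2304], [-0.81, 0.09, 5.36], 24.02, 89.33)
0.157 ([0.6086, -0.0059, 0.2304], [-0.43, 0.28, 5.5], 23.76, 89.62)
0.159 ([0.6106, -0.0058, 0.2304], [-0.9, 0.55, 5.57], 23.69, 89.88)
0.1602 ([0.6114, -0.0058, 0.2304], [-2.32, -0.03, 8.41], 24.14, 90.12)
0.161 ([0.6116, -0.0058, 0.2304], [-5.82, 0.7, 9.79], 23.44, 90.38)
([0.6116, -0.0058, 0.2304], [-6.15, 0.16, 9.93], 23.58, 90.72)
```

View pics/h1.png

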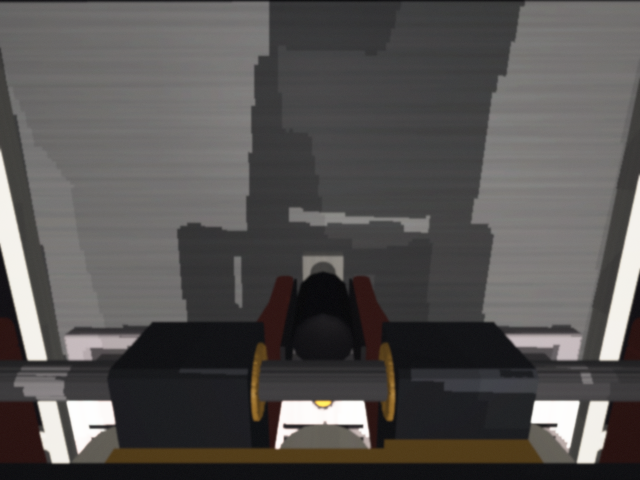

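At the home stop. Release, back off straight up and away, and check.

```bash
python3 - <<'E'
from h import *
p=manip.state()["eef_pos"]
manip.move_linear(p-U*.0007,speed=.01)
manip.move_gripper(.55); print(st())
manip.move_linear(manip.state()["eef_pos"]+[0,0,.12],speed=.15)
manip.reach([.50,-.006,.40],down(1.5)); wcam("h2")
manip.reach([.35,.30,.40],down(91.5))
c=manip.camera("top"); cv2.imwrite("pics/t6.png",c["image"])
manip.camera("side"); cv2.imwrite("pics/s6.png",manip.camera("side")["image"]); print(st())
E
python3 -c "
import cv2
a=cv2.imread('pics/s6.png')[120:300,190:410];cv2.imwrite('pics/s6c.png',cv2.resize(a,None,fx=3.2,fy=3.2,interpolation=2))"
```

```text
([0.6109, -0.0058, 0.2303], [-0.17, -0.86, -0.47], 48.37, 91.62)
([0.3507, 0.2994, 0.4], [-0.65, -0.44, 0.49], 48.04, 96.69)
```

View pics/h2.png

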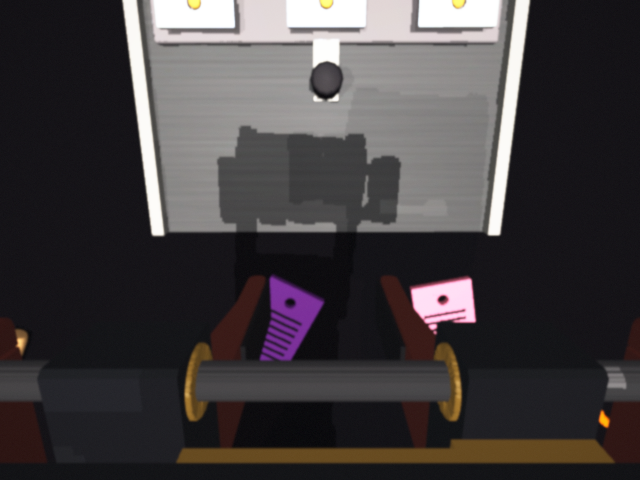

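View pics/t6.png

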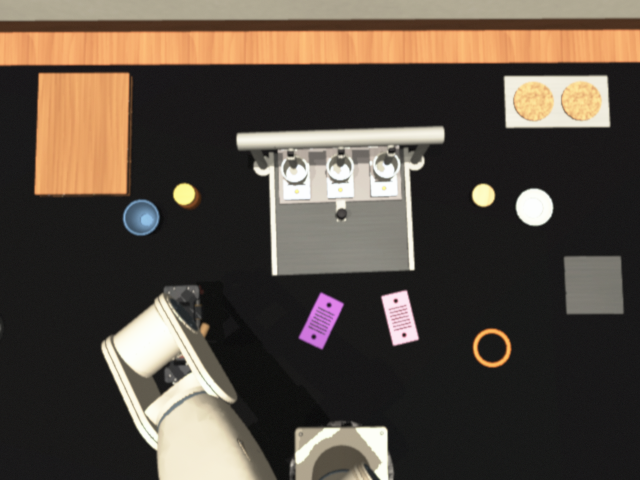

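View pics/s6c.png

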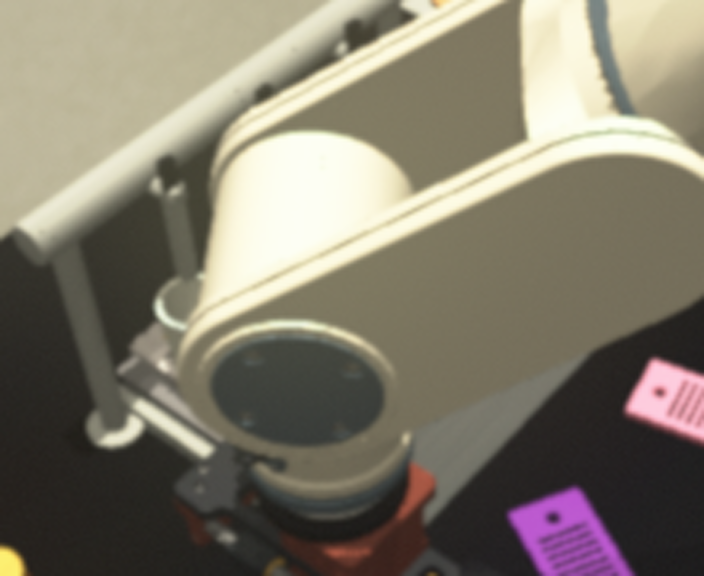

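```bash
python3 - <<'E'
from h import *
manip.reach([.22,-.585,.405],down(20)) if manip.ik([.22,-.585,.405],down(20)) is not None else manip.move_j([-70.474,24.242,93.386,0,62.372,-1.089])
c=manip.camera("top"); print(st())
for r in manip.regions_of("top","beaker_a"):
    m=r["mask"].astype(np.uint8); q=r["rect"]; x0=px2w(c,((q[0]+q[2])/2,(q[1]+q[3])/2),.08)[:2]
    print(round(r["score"],2),np.round(q),fitbeaker(c,m,x0,.038))
print([(b+.16*U).round(4)[:2] for b in BAY])
s=manip.camera("side")["image"]; cv2.imwrite("pics/s7.png",cv2.resize(s[120:300,190:410],None,fx=3.2,fy=3.2,interpolation=2))
E
```

```text
([0.2207, -0.5846, 0.405], [-0.76, 0.35, -0.31], 48.47, 99.88)
0.65 [279. 156. 309. 188.] (array([0.71141807, 0.10305535]), np.float64(0.7281976744186046))
0.61 [377. 149. 398. 181.] (array([ 0.72152386, -0.10949994]), np.float64(0.7748917748917749))
0.57 [325. 159. 354. 182.] (array([ 0.71616815, -0.00273267]), np.float64(0.7777777777777778))
0.54 [370. 147. 398. 198.] (array([ 0.67229708, -0.10378092]), np.float64(0.4556677890011223))
0.27 [279. 150. 401. 220.] (array([ 0.68076159, -0.05559873]), np.float64(0.1679313757835698))
[array([0.7137, 0.1019]), array([ 0.7164, -0.0031]), array([ 0.7192, -0.1081])]
```

View pics/s7.png

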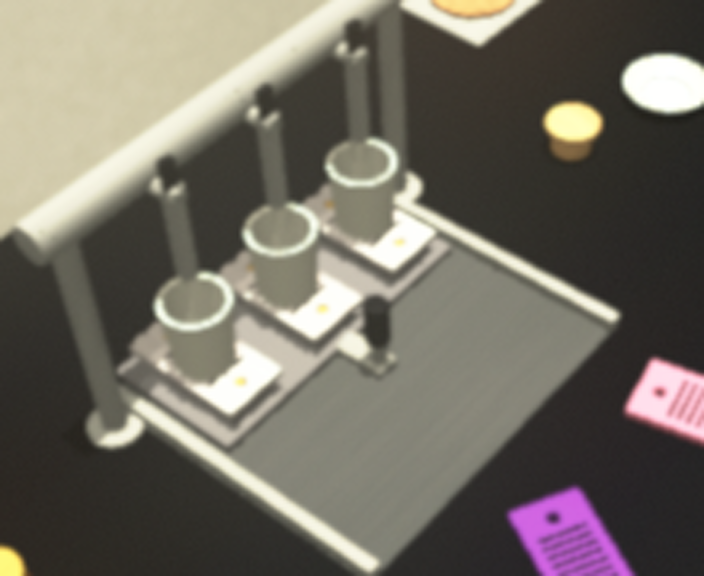

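All three beakers are standing upright under the taps on seated covers, and the tray is home. Handing in.

```bash
python3 -c "
from rig import manip
print(manip.job_done(), manip.state()['t'])"
```

```text
the job is handed in; nothing more can be done
the job is handed in; nothing more can be done
```

The job is done and handed in at about 100 s of robot time; the hand-in call reports no verdict.

**What I did**
- I pulled the tray out to its stop and located it by touch: gripping the middle bay's pad gave its y and angle, gripping the knob its x.
- I fitted the three white covers on the bays and left the pink and purple look-alikes alone. Each cover went over its studs with almost no force, and the studs showed through both holes of each.
- I stood the three beakers on the covers, with the tray still out. One beaker had been knocked a few centimetres aside during the run, so I measured it again before picking it up.
- I slid the loaded tray home against its stop, let go and moved the arm clear.

**Last checks**
- **Tray:** the knob stopped at the home stop with about 6 N of resistance, 160 mm from its pulled-out position.
- **Beakers with the tray out:** all three were within about 3 mm of their bay centres.
- **Beakers with the tray home:** the top camera still put them within about 3 mm. That fit is weak (overlap about 0.75) because the taps partly hide them. The side camera shows all three upright on flat covers.
- **Bystanders:** the ones visible in the last pictures show no movement. The arm covered the spoon in the last top picture I viewed, so I did not check it at the end.

Two readings disagreed. The wrist camera's calibration was up to about 3 mm out against the touch measurements, so I went by touch and corrected the camera. The tray's angle came out as 1.5° from the top camera and touch, and about 1.8° from the wrist camera; I used 1.5°.

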